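# Clamp a brass hose nozzle by its hex in the bench vise

### The job

Take the middle-sized of the three brass hose nozzles (the one with the 12 mm barbed tail) out of the sloping rack, turn it upright and set it down, not drop it, on the bed of the little vise, hex down, midway along the jaws and with two of its hex flats square to the open jaws; let go of it. Then push the black knob to slide the vise jaw fully home, so the hex is nipped by its flats with the tail standing straight up, ready for a hose. Leave the other fittings in the rack and do not knock the things standing about.

Things in the scene. Friction and masses are not known exactly. Their poses are not given: they have to be found in the camera images.
- nozzle_mid: The nozzle to clamp: brass, 90 g. Hexagon 24 mm across flats, 27.7 mm across corners, 22 mm high; on it a round barbed tail 12 mm in diameter, 48 mm long (70 mm in all). Origin: centre of the hexagon's end face; z along the axis to the tail's tip; x square to a pair of flats, the others every 60 degrees. It starts hexagon down in a pocket of the rack, tilted with it, at any turn about z.
- nozzle_thin: A look-alike to leave in the rack: the same hexagon, tail 8 mm in diameter and 40 mm long (62 mm in all). Origin and axes as the nozzle to clamp.
- nozzle_thick: A look-alike to leave in the rack: the same hexagon, tail 16 mm in diameter and 56 mm long (78 mm in all). Origin and axes as the nozzle to clamp.
- hex_plug: A brass plug to leave in the rack: the same hexagon with a round stub 21 mm in diameter and 12 mm long on top (34 mm in all). Origin and axes as the nozzle to clamp.
- rack: Sloping rack, fixed: white plate 64 x 250 x 28 mm. Origin: middle of the plate's underside, 36 mm above the table. z is square to the plate, leaning 26 degrees from vertical to the rack's front; y level along it, x up the slope. Four round pockets, 29.5 mm wide, 18 mm deep (floor z = 10, plate top z = 28 mm) at x = 0, y = -93, -31, 31, 93 mm, each with one fitting; draw it 30 mm along z to clear.
- vise: Small grey push-to-close vise, bolted down. Origin: on the table under it; z up; x: the way the moving jaw closes, y along the jaws. Bed 26 mm above the table; flat jaw faces square to x, 64 mm long (y = -32 to 32), their tops 46 mm above the table (20 above the bed). Fixed jaw's face at x = 26 mm, moving jaw's face at x = -16 mm plus its travel. The body covers x = -88 to 63, y = -42 to 42 mm.
- jaw_mid (a point): Point on the vise bed at the foot of the fixed jaw's face, midway along the jaws (x = 26, y = 0, z = 26 mm from the vise's origin); axes as the vise.
- vise_jaw (a joint): Travel of the moving jaw in m: 0 fully open (jaws 42 mm apart), growing as it closes; gap = 42 mm minus travel; 0.018 when home on the flats of a 24 mm hex. Starts between 0 and 0.008, slides with a drag of about 6 N, stays where it is left, no spring.
- knob_back (a point): Centre of the flat back face of the black round knob (36 mm in diameter, 24 mm long, axis along the vise's x, 34 mm above the table) at the end of the jaw's spindle. Moves with the jaw: x = -148 mm plus the travel from the vise's origin. Pushing it along the vise's x closes the jaw. Axes as the vise.
- beaker_a: Small glass beaker, 52 mm wide and 70 mm high, empty, behind and between rack and vise; leave alone. Origin: centre of its underside.
- beaker_b: Small glass beaker, 60 mm wide and 80 mm high, empty, behind the rack; leave alone. Origin: centre of its underside.
- mortar: White porcelain mortar, 92 mm wide and 50 mm high, its pestle leaning out to 115 mm height, right of the robot; leave alone. Origin: centre of its underside.
- spanner: Steel spanner, 190 mm long, lying right of the vise; leave alone. Origin: under its middle, x along it.
- jar: Small jar with blue lid, 52 mm wide and 50 mm high, close in front of the robot; leave alone. Origin: centre of its underside.
- wash_bottle: Clear plastic bottle, 68 mm wide and 150 mm high, far left; leave alone. Origin: centre of its underside.
- muffin_0: Pale muffin, 68 mm wide and 52 mm high, on a card on the left; leave alone. Origin: centre of its underside.
- muffin_1: Dark muffin beside the pale one, same size; leave alone. Origin: centre of its underside.

How it is judged:
By the outcome, as a careful person would: the job done as asked, in the order asked, and still so for the second after the job is handed in, with the robot touching nothing.
It also fails if it takes over 54 s, if anything falls off the work surface, if the arm or the gripper's body presses on something with over 40 N, if the wrist force passes 120 N, or if a joint passes its speed limit or range.

### The arm

A 6-joint arm with a two-finger parallel gripper is mounted at the origin on the work surface. World frame = base frame: x ahead of the robot, y to its left, z up, the work surface at z = 0. Lengths are in m, angles in rad, forces in N, time in s.
With the tool pointing down it reaches from about 0.375 to 0.975 m from the base axis. Payload 3.8 kg.
Tool frame: the origin (TCP) lies at the very end of the fingers, on their centre line; the grasp point (between the pads) lies 19 mm behind it; z points along the fingers, y is the direction in which the jaws open and shut (so a half turn about z gives the same grasp; the last joint's range is limited). The gripper opens to 85 mm and grips with 20 to 120 N. Pads are 22 mm wide; open, the fingers measure 114 mm over their backs; the gripper's body (76 mm by 85 mm) begins 54 mm behind the grasp point. The pads swing forward as they close: fully open they stand 13 mm farther back than shut.
Start: joints at [1.241, 0.264, 1.604, -0, 1.274, -0.037], TCP at [0.195, 0.646, 0.231] pointing down, gripper open.
Joint ranges: [-2.63, 2.63], [-0.94, 2.18], [0.31, 2.57], [-1.31, 4.45], [0, 2.66], [-2.55, 2.55]. Speed limits (rad/s): [2.57, 2.57, 3.14, 3.14, 3.14, 3.14].

### API

Orientations are given as a rotation vector (axis times angle).
In Python, from workcell import read_state, read_camera, camera_info, finish_job gives the robot as it stands. The module is installed in compiled form; this text tells all that it offers.
- The arm moves only by the tool play_rows, never from a script. Its argument "motion" is a list of rows, each a list of 5 numbers: the shift along the tool's x, y, z in units of 1000 mm (1.0 is 1000 mm), then the turn about the tool's z in units of 2 pi rad (1.0 is 2 pi rad), then the finger opening in mm, from 0 to 85.4. A call has 1 to 5 rows; each row shifts and turns the commanded pose from where the row before left it, along the tool's axes as they then stand; what a row does not reach is not made up. A row lasts 1/8 s, in which the tool goes at most 62.5 mm and 10.7 degrees, less where a joint would pass 70% of its speed; a pose out of reach is approached as far as the arm can. A call with a number of a shift or a turn outside -1 to 1 is refused whole. A call with a gripper value outside its range is refused whole. The fingers move at their own pace and stop on an object; "squeeze" is the grip in N (left out, the last holds). Time passes only in rows, so rows that do not move let the fingers close. It gives the time, the measured TCP pose, the force and the opening at its end, in the units of the state.
- read_state(): the state, without advancing time (a new reading comes with each control period).
- read_camera(name): name is "scene" or "top"; returns the picture (480x640x3 uint8, red, green, blue); there is no depth.
- camera_info(name): a dict with "intrinsics" (3x3 intrinsics, pixels), "dist_coeffs" ([k1, k2, p1, p2, k3] as OpenCV has them; the pictures are not rectified), "pose" (4x4, takes a point from camera to world coordinates). Camera axes: x right, y down, z forward; pixel columns grow to the right and rows downward; lengths in m; the calibration is good to about 2 mm. A picture is of the moment at which its call begins. camera_info takes no time and is no camera call.
- finish_job(): hands the job in, once; it reports no verdict.
The state is a dict: "time": time; "q": joint angles; "joint_vel": joint speeds; "joint_torque": joint torques, N m; "tool_pos": TCP position; "tcp_rot": TCP orientation; "wrist_force": force on the tool from outside, world axes, zero at the start; "torque": the same for the moment, N m; "width": opening from 0.0 (shut) to 1.0 (fully open).
Only numpy, scipy, OpenCV 4.12 (cv2) and the standard library are available. Lean on these libraries where they do the work, as an engineer would, in place of code of your own. Each camera call takes 0.05 s, during which the arm holds its last target. There are 200 camera calls.

## Working session

There is one attempt and no reset: what is moved stays moved. The work goes in short steps, Python scripts to look and compute and a tool call to move; the robot and the scene stay as the last step left them, time stands still between calls to the robot, and variables do not carry over. Pictures are saved under pics/ and viewed, about 8 in all and at most 12, crops included, and the job is handed in when it is done.

Besides the shell and the picture viewer there is one more tool, called after "Call:" as name(argument=value, ...), one argument or row to a line, values as JSON. play_rows: Moves the arm, as the interface text tells. Shifts and turns lie within -1 to 1; 1 stands for 1000 mm of shift or 2 pi rad of turn. Its arguments: {"type":"object","properties":{"motion":{"type":"array","items":{"type":"array","items":{"type":"number"}}},"squeeze":{"type":"number"}},"required":["motion"]}

```bash
mkdir -p pics; python3 - <<'E'
from workcell import *
import cv2, numpy as np
np.set_printoptions(precision=4,suppress=True)
for n in("scene","top"):
    im=read_camera(n); cv2.imwrite(f"pics/{n}0.png",im[:,:,::-1]); c=camera_info(n); print(n,c)
print(read_state())
E
```

```text
scene {'intrinsics': array([[579.6064,   0.    , 309.3997],
       [  0.    , 579.6064, 243.6381],
       [  0.    ,   0.    ,   1.    ]]), 'dist_coeffs': array([0.0068, 0.    , 0.    , 0.    , 0.    ]), 'pose': array([[ 0.468 ,  0.7014, -0.5376,  1.5277],
       [ 0.8837, -0.3649,  0.2933, -0.4317],
       [ 0.0096, -0.6123, -0.7906,  1.4406],
       [ 0.    ,  0.    ,  0.    ,  1.    ]])}
top {'intrinsics': array([[617.8631,   0.    , 321.058 ],
       [  0.    , 617.8631, 233.2087],
       [  0.    ,   0.    ,   1.    ]]), 'dist_coeffs': array([-0.0668,  0.    ,  0.    ,  0.    ,  0.    ]), 'pose': array([[ 0.0093, -0.9929,  0.1182,  0.4127],
       [-0.9999, -0.0099, -0.0041,  0.0728],
       [ 0.0053, -0.1182, -0.993 ,  1.5827],
       [ 0.    ,  0.    ,  0.    ,  1.    ]])}
{'time': 0.1, 'q': array([ 1.2411,  0.2647,  1.6053,  0.    ,  1.2737, -0.0369]), 'joint_vel': array([ 0.    , -0.0012, -0.0021, -0.002 , -0.0004, -0.0009]), 'joint_torque': array([ -0.0001, -51.6698, -36.859 ,  -0.    ,   0.0062,   0.    ]), 'tool_pos': array([0.1946, 0.6456, 0.2301]), 'tcp_rot': array([-0.4583, -3.1076,  0.0031]), 'wrist_force': array([-0.1931,  0.5907, -0.4632]), 'torque': array([0.0448, 0.0032, 0.0105]), 'width': 1.000338380310487}
```

View pics/scene0.png

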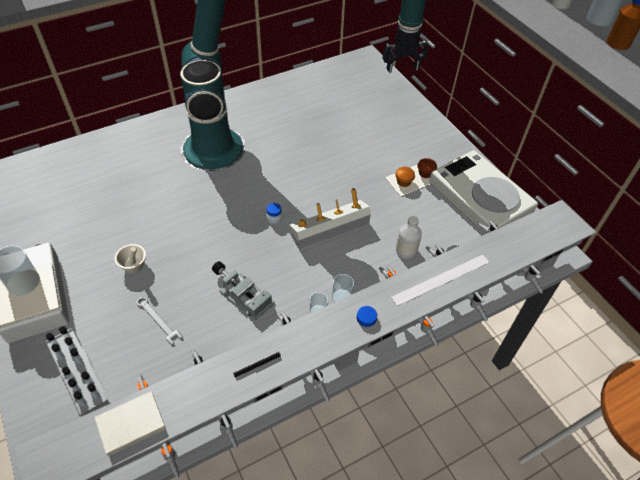

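View pics/top0.png

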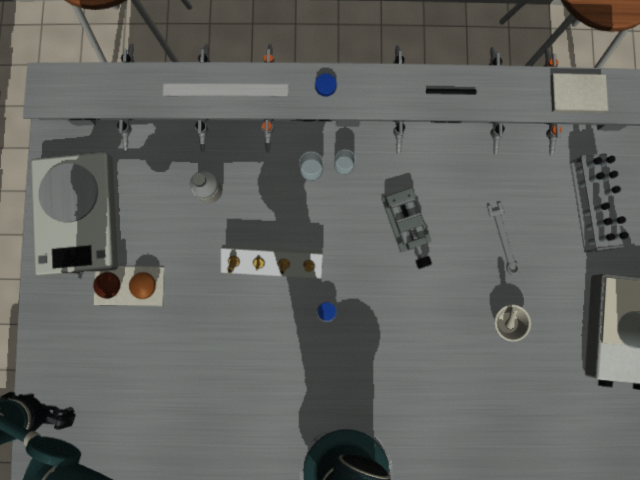

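The scene view shows the rack at about (330,218) with plug, nozzle, nozzle, nozzle from its near end, and the vise at (242,287) with its knob at (217,267). In the top view the rack spans (221..322, 249..278), the vise is at (408,215) and the knob at (423,262). I'll enlarge both.

```bash
python3 - <<'E'
import cv2, numpy as np
s=cv2.imread("pics/scene0.png");t=cv2.imread("pics/top0.png")
f=lambda im,x,y,w,h,k:cv2.resize(im[y:y+h,x:x+w],None,fx=k,fy=k,interpolation=cv2.INTER_CUBIC)
a=np.vstack([f(s,280,180,100,65,8)[:, :800], np.zeros((4,800,3),np.uint8)])
cv2.imwrite("pics/c1.png",a)
b=np.hstack([f(t,215,240,115,45,4), np.zeros((180,4,3),np.uint8)])
c=f(t,370,165,75,110,5); d=f(s,200,250,85,75,5)
o=np.zeros((560,800,3),np.uint8); o[:550,:375]=c; o[:375,378:800]=d[:, :422]; o[378:558,378:800]=b[:180,:422]
cv2.imwrite("pics/c2.png",o)
E
```

```text
(no output)
```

View pics/c1.png

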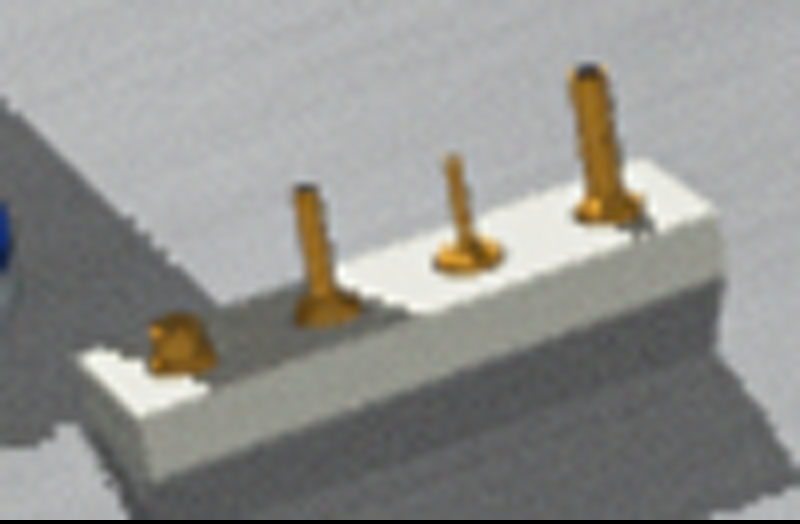

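View pics/c2.png

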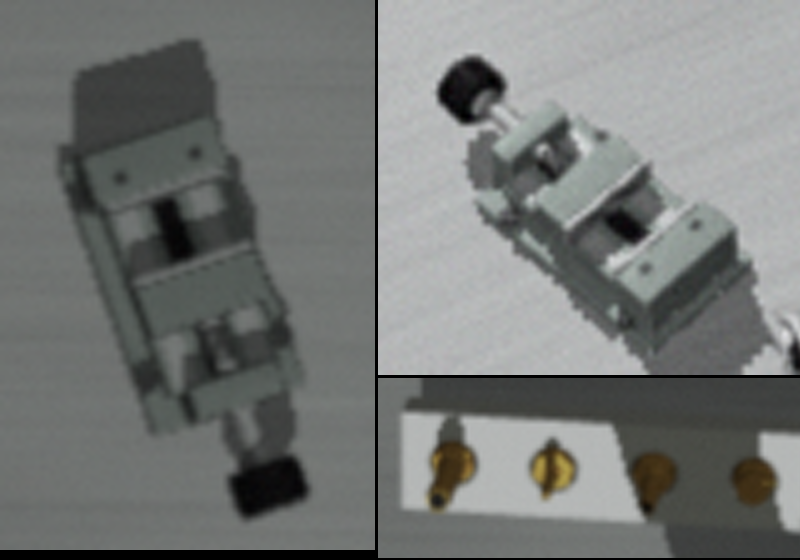

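Mid nozzle is the second from the plug: scene tip at about (318,203.5), top tip at about (282,272). The order along −y is thick, thin, mid, plug, and the tails lean toward the robot. Now the world positions.

```bash
cat > h.py <<'E'
import cv2, numpy as np
from workcell import *
np.set_printoptions(precision=4,suppress=True)
def ray(n,p):
    c=camera_info(n); u=cv2.undistortPoints(np.array([[p]],float),c["intrinsics"],c["dist_coeffs"])[0,0]
    T=c["pose"]; d=T[:3,:3]@np.r_[u,1]; return T[:3,3],d/np.linalg.norm(d)
def plane(n,p,z):
    o,d=ray(n,p); return o+d*(z-o[2])/d[2]
def tri(ps,pt):
    (a,u),(b,v)=ray("scene",ps),ray("top",pt)
    s=np.linalg.lstsq(np.c_[u,-v],b-a,rcond=None)[0]; p,q=a+s[0]*u,b+s[1]*v
    return (p+q)/2,np.linalg.norm(p-q)
def proj(n,P):
    c=camera_info(n); M=np.linalg.inv(c["pose"])
    return cv2.projectPoints(np.array(P,float).reshape(-1,3),cv2.Rodrigues(M[:3,:3])[0],M[:3,3],c["intrinsics"],c["dist_coeffs"])[0][:,0]
E
python3 - <<'E'
from h import *
s=lambda x,y:((x+.5)/8-.5+280,(y+.5)/8-.5+180)
r=lambda x,y:((x-378+.5)/4-.5+215,(y-378+.5)/4-.5+240)
v=lambda x,y:((x+.5)/5-.5+370,(y+.5)/5-.5+165)
w=lambda x,y:((x-378+.5)/5-.5+200,(y+.5)/5-.5+250)
print("midtip",tri(s(304,188),r(647,507)),"hextop",tri(s(326,303),r(656,470)))
print("thick tip",tri(s(588,72),r(436,502)))
print("thin tip",tri(s(453,157),r(547,494)))
print("rack scene: backR,backL,frontL,frontR",plane("scene",s(145,418),.0752),plane("scene",s(717,212),.0752),plane("scene",s(640,160),.0471),plane("scene",s(80,353),.0471))
print("rack top back L/front L",plane("top",r(403,411),.0752),plane("top",r(403,508),.0471))
for n,p in dict(fixface1=(108,212),fixface2=(226,173),fixbk1=(82,155),fixbk2=(208,119),mov1=(135,282),mov2=(251,243)).items(): print(n,plane("top",v(*p),.046))
for n,p in dict(fixface1=(610,272),fixface2=(697,205),mov1=(568,227),mov2=(650,167)).items(): print("S",n,plane("scene",w(*p),.046))
print("knob top", [plane("top",v(*p),.034) for p in ((245,518),(307,495))], "knobS",plane("scene",w(450,80),.034))
E
```

```text
midtip (array([0.4943, 0.1589, 0.1085]), np.float64(0.0007221410543786923)) hextop (array([0.5192, 0.1561, 0.068 ]), np.float64(0.0007993957635290047))
thick tip (array([0.4957, 0.2844, 0.1132]), np.float64(0.0006659015887493754))
thin tip (array([0.502 , 0.2199, 0.1027]), np.float64(0.0005469448401994167))
rack scene: backR,backL,frontL,frontR [0.5429 0.0646 0.0752] [0.554  0.3113 0.0752] [0.4957 0.3136 0.0471] [0.482  0.0672 0.0471]
rack top back L/front L [0.5535 0.3119 0.0752] [0.4956 0.3147 0.0471]
fixface1 [ 0.664  -0.1098  0.046 ]
fixface2 [ 0.6846 -0.1697  0.046 ]
fixbk1 [ 0.693  -0.0968  0.046 ]
fixbk2 [ 0.7122 -0.1608  0.046 ]
mov1 [ 0.6285 -0.1233  0.046 ]
mov2 [ 0.6489 -0.182   0.046 ]
S fixface1 [ 0.6869 -0.173   0.046 ]
S fixface2 [ 0.6689 -0.1106  0.046 ]
S mov1 [ 0.6485 -0.1819  0.046 ]
S mov2 [ 0.6327 -0.1235  0.046 ]
knob top [array([ 0.5109, -0.1797,  0.034 ]), array([ 0.5228, -0.2111,  0.034 ])] knobS [ 0.5133 -0.2004  0.034 ]
```

```bash
cat > plan.py <<'E'
import sys
from h import *
# usage: plan.py x y z yawdeg(tool y dir, 'k' keep) nrows : rows from the present pose
def pose():
    s=read_state(); R=cv2.Rodrigues(np.array(s["tcp_rot"]))[0]
    return np.array(s["tool_pos"]),np.degrees(np.arctan2(R[1,1],R[0,1])),s
if __name__=="__main__":
    p,y,s=pose(); t=np.array(sys.argv[1:4],float); n=int(sys.argv[5])
    d=0 if sys.argv[4]=='k' else (y-float(sys.argv[4])+180)%360-180   # cw turn, deg
    print("at",p,"yaw",y,"q6deg",np.degrees(s["q"][5]),"F",s["wrist_force"],"w",s["width"]*85.4)
    for i in range(n):
        a=np.radians(y-d*i/n); Y=np.array([np.cos(a),np.sin(a),0]); X=np.array([-Y[1],Y[0],0])
        st=(t-p)/n; print([round(float(k),4) for k in (X@st,Y@st,-st[2],d/n/360)])
E
python3 plan.py .5002 .1588 .2 -2.6 10
```

```text
at [0.1946 0.6456 0.2301] yaw 73.2217787528382 q6deg -2.1117951855908594 F [-0.1931  0.5907 -0.4632] w 85.4288976785156
[-0.0433, -0.0378, 0.003, 0.0211]
[-0.0479, -0.0317, 0.003, 0.0211]
[-0.0517, -0.0251, 0.003, 0.0211]
[-0.0546, -0.0181, 0.003, 0.0211]
[-0.0565, -0.0107, 0.003, 0.0211]
[-0.0574, -0.0032, 0.003, 0.0211]
[-0.0573, 0.0044, 0.003, 0.0211]
[-0.0562, 0.0119, 0.003, 0.0211]
[-0.0542, 0.0192, 0.003, 0.0211]
[-0.0512, 0.0262, 0.003, 0.0211]
```

Call:
play_rows(
  motion=[
    [-0.0433,-0.0378,0.003,0.0211,60],
    [-0.0479,-0.0317,0.003,0.0211,50],
    [-0.0517,-0.0251,0.003,0.0211,42],
    [-0.0546,-0.0181,0.003,0.0211,42],
    [-0.0565,-0.0107,0.003,0.0211,42],
  ],
  squeeze=20,
)

```text
time: 0.72
tool_pos: [0.3481, 0.401, 0.2157]
tcp_rot: [1.45, 2.787, -0.001]
wrist_force: [1.3, 0.4, 0.3]
width: 0.491
```

Call:
play_rows(
  motion=[
    [-0.0574,-0.0032,0.003,0.0211,42],
    [-0.0573,0.0044,0.003,0.0211,42],
    [-0.0562,0.0119,0.003,0.0211,42],
    [-0.0542,0.0192,0.003,0.0211,42],
    [-0.0512,0.0262,0.003,0.0211,42],
  ],
)

```text
time: 1.35
tool_pos: [0.5004, 0.1573, 0.2009]
tcp_rot: [-2.278, -2.163, 0.0]
wrist_force: [0.2, -0.4, 0.0]
width: 0.491
```

```bash
python3 plan.py .5002 .1588 .1 -2.6 2
```

```text
at [0.5004 0.1573 0.2009] yaw -2.9894555102642517 q6deg 17.71220695971212 F [ 0.1732 -0.406   0.0052] w 41.889849045192626
[0.0007, -0.0001, 0.0505, -0.0005]
[0.0007, -0.0001, 0.0505, -0.0005]
```

Call:
play_rows(
  motion=[
    [0.0007,0,0.05,0,42],
    [0.0008,0,0.05,0,42],
    [0,0,0.0225,0,42],
    [0,0,0,0,42],
  ],
)

```text
time: 1.85
tool_pos: [0.4974, 0.1598, 0.076]
tcp_rot: [-2.272, -2.165, 0.009]
wrist_force: [0.3, 0.4, 0.3]
width: 0.492
```

```bash
python3 - <<'E'
from h import *
s=read_camera("scene");t=read_camera("top")
f=lambda im,x,y,w,h,k:cv2.resize(im[y:y+h,x:x+w,::-1],None,fx=k,fy=k,interpolation=cv2.INTER_CUBIC)
cv2.imwrite("pics/g.png",np.hstack([f(s,280,140,100,110,5)]))
print(read_state()["tool_pos"],read_state()["wrist_force"])
E
```

```text
[0.5004 0.1607 0.0793] [ 0.4675  0.1851 -0.0005]
```

View pics/g.png

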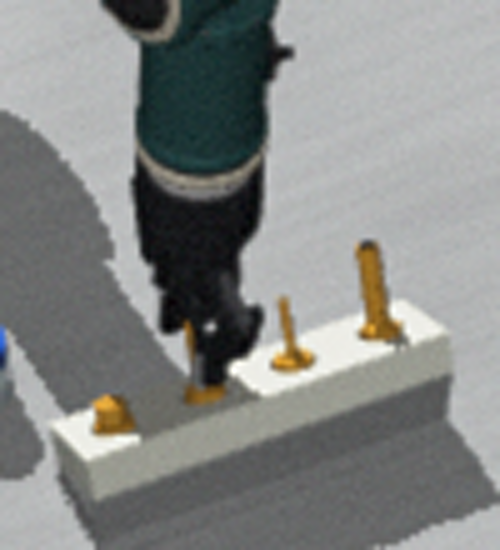

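The fingers straddle the mid tail at about (200,350) in the crop and are clear of the neighbours. Now close.

Call:
play_rows(
  motion=[
    [0,0,0,0,25],
    [0,0,0,0,0],
    [0,0,0,0,0],
    [0,0,0,0,0],
    [0,0,0,0,0],
  ],
  squeeze=22,
)

```text
time: 2.58
tool_pos: [0.5036, 0.1614, 0.0826]
tcp_rot: [2.27, 2.165, 0.011]
wrist_force: [0.3, -0.9, 8.6]
width: 0.214
```

Call:
play_rows(
  motion=[
    [0,-0.0026,-0.0054,0,0],
    [0,-0.0026,-0.0054,0,0],
    [0,-0.0026,-0.0054,0,0],
    [0,-0.0026,-0.0054,0,0],
    [0,-0.0026,-0.0054,0,0],
  ],
)

```text
time: 3.2
tool_pos: [0.4867, 0.1613, 0.1066]
tcp_rot: [-2.274, -2.168, -0.0]
wrist_force: [-1.1, -0.2, -0.7]
width: 0.126
```

Call:
play_rows(
  motion=[
    [0,-0.002,-0.008,0,0],
    [0,-0.001,-0.01,0,0],
    [0,-0.001,-0.02,0,0],
    [0,0,-0.03,0,0],
    [0,0,-0.03,0,0],
  ],
)

```text
time: 3.82
tool_pos: [0.4827, 0.1614, 0.2048]
tcp_rot: [-2.273, -2.168, 0.001]
wrist_force: [0.3, 0.1, -0.8]
width: 0.13
```

```bash
python3 - <<'E'
from h import *
s=read_camera("scene")
cv2.imwrite("pics/l.png",cv2.resize(s[120:250,270:380,::-1],None,fx=4.5,fy=4.5,interpolation=cv2.INTER_CUBIC))
print(read_state()["tool_pos"],read_state()["wrist_force"],read_state()["width"]*85.4)
E
```

```text
[0.4854 0.1622 0.2097] [1.1315 0.3715 2.38  ] 10.78327346887372
```

View pics/l.png

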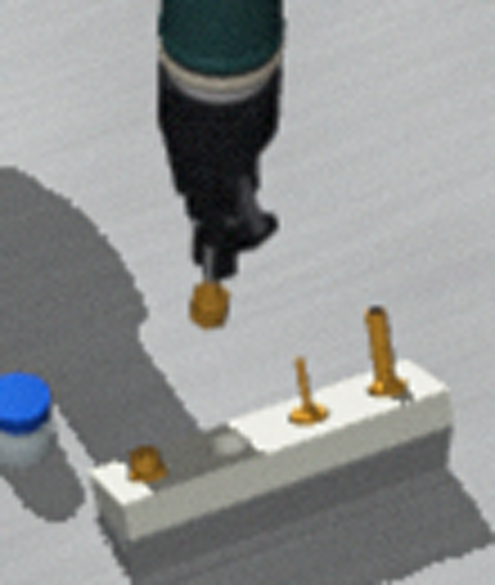

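The nozzle hangs upright in the grip, with the hex at (210,305) in the crop, the pocket empty and the other fittings still in place. I'll set it on clear table to find the hex turn by squeezing the hex itself.

Call:
play_rows(
  motion=[
    [-0.0525,0.007,0,0,0],
    [-0.0525,0.007,0,0,0],
    [-0.0525,0.007,0,0,0],
    [-0.0525,0.0065,0,0,0],
    [0,0,0.05,0,0],
  ],
)

```text
time: 4.5
tool_pos: [0.5052, -0.0538, 0.1581]
tcp_rot: [2.272, 2.156, 0.01]
wrist_force: [0.8, 1.0, -1.8]
width: 0.126
```

Call:
play_rows(
  motion=[
    [0,0,0.05,0,0],
    [0,0,0.04,0,0],
    [0,0,0.01,0,0],
    [0,0,0,0,0],
    [0,0,0.003,0,0],
  ],
)

```text
time: 5.12
tool_pos: [0.5028, -0.0499, 0.053]
tcp_rot: [2.271, 2.166, 0.004]
wrist_force: [0.2, -0.3, -1.4]
width: 0.124
```

Call:
play_rows(
  motion=[
    [0,0,0.002,0,0],
    [0,0,0.002,0,0],
  ],
)

```text
time: 5.38
tool_pos: [0.5013, -0.0497, 0.0477]
tcp_rot: [2.273, 2.167, 0.002]
wrist_force: [-0.8, -0.0, -1.0]
width: 0.128
```

Call:
play_rows(
  motion=[
    [0,0,0.002,0,0],
    [0,0,0.002,0,0],
    [0,0,0,0,0],
  ],
)

```text
time: 5.75
tool_pos: [0.5021, -0.0502, 0.0463]
tcp_rot: [2.272, 2.167, 0.002]
wrist_force: [-7.1, -0.5, 21.0]
width: 0.126
```

Call:
play_rows(
  motion=[
    [0,0,0.002,0,0],
    [0,0,0,0,0],
  ],
)

```text
time: 6.0
tool_pos: [0.5028, -0.0504, 0.0462]
tcp_rot: [2.271, 2.166, 0.002]
wrist_force: [-10.8, 1.1, 32.9]
width: 0.128
```

Call:
play_rows(
  motion=[
    [0,0,-0.003,0,0],
    [0,0,0,0,45],
    [0,0,0,0,45],
    [0,0,0,0,45],
    [0,0,0.018,0,45],
  ],
)

```text
time: 6.62
tool_pos: [0.502, -0.0498, 0.0261]
tcp_rot: [2.272, 2.166, 0.003]
wrist_force: [-0.7, -0.1, -0.9]
width: 0.529
```

Call:
play_rows(
  motion=[
    [0,0,0.02,0,45],
    [0,0,0,0,20],
    [0,0,0,0,20],
    [0,0,0,0,20],
    [0,0,0,0,20],
  ],
  squeeze=20,
)

```text
time: 7.25
tool_pos: [0.501, -0.0497, 0.0063]
tcp_rot: [2.273, 2.167, 0.001]
wrist_force: [-0.5, 0.1, -1.0]
width: 0.283
```

```bash
python3 plan.py .5 -.05 .01 k 1;python3 - <<'E'
from h import *
s=read_camera("scene")
u,v=proj("scene",[.5,-.05,.03])[0].astype(int);print(u,v)
cv2.imwrite("pics/s.png",cv2.resize(s[v-60:v+40,u-50:u+50,::-1],None,fx=5,fy=5,interpolation=cv2.INTER_CUBIC))
E
```

```text
at [ 0.501  -0.0497  0.0063] yaw -2.734500549381264 q6deg -5.766381508667506 F [-0.5403  0.1046 -0.9996] w 24.16915030780048
[-0.0003, -0.001, -0.0037, 0.0]
258 244
```

View pics/s.png

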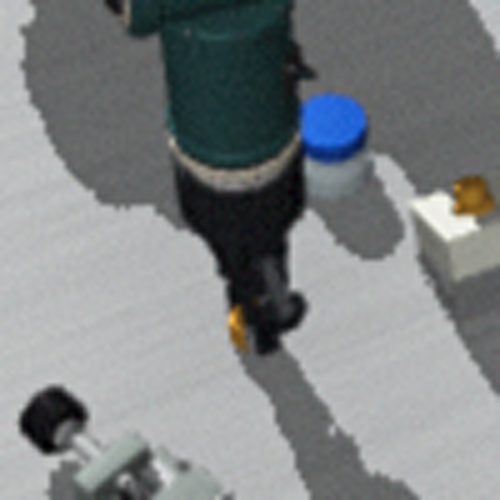

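The hex is between the pads, with its orange side at (238,328) in the crop. The reading of 24.2 mm says the flats are about flush, but the 12 mm tail read 10.8, so I'll check with a firmer squeeze.

Call:
play_rows(
  motion=[
    [0,0,0,0,15],
    [0,0,0,0,15],
    [0,0,0,0,15],
  ],
  squeeze=90,
)

```text
time: 7.68
tool_pos: [0.5005, -0.0497, 0.0058]
tcp_rot: [2.274, 2.168, 0.0]
wrist_force: [-1.1, -0.2, -0.6]
width: 0.255
```

Call:
play_rows(
  motion=[
    [0,0,0,0,45],
    [0,0,0,0,45],
    [0,0,0,0.0275,45],
    [0,0,0,0,15],
    [0,0,0,0,15],
  ],
  squeeze=20,
)

```text
time: 8.3
tool_pos: [0.5007, -0.0497, 0.006]
tcp_rot: [2.45, 1.967, 0.0]
wrist_force: [-0.4, 0.1, 1.3]
width: 0.282
```

Call:
play_rows(
  motion=[
    [0,0,0,0,15],
    [0,0,0,0,15],
    [0,0,0,0,15],
  ],
)

```text
time: 8.68
tool_pos: [0.5007, -0.0497, 0.006]
tcp_rot: [2.452, 1.964, 0.0]
wrist_force: [-0.3, -0.1, 2.8]
width: 0.278
```

Call:
play_rows(
  motion=[
    [0,0,0,0,15],
    [0,0,0,0,15],
    [0,0,0,0,15],
  ],
  squeeze=90,
)

```text
time: 9.05
tool_pos: [0.501, -0.0498, 0.0063]
tcp_rot: [2.452, 1.963, 0.001]
wrist_force: [-0.8, 1.0, 5.7]
width: 0.25
```

Call:
play_rows(
  motion=[
    [0,0,0,0,15],
    [0,0,0,0,15],
    [0,0,0,0,15],
  ],
  squeeze=20,
)

```text
time: 9.43
tool_pos: [0.501, -0.0498, 0.0063]
tcp_rot: [2.452, 1.963, 0.001]
wrist_force: [-1.1, -0.9, 5.3]
width: 0.251
```

Two squeezes at 90 N agree (0.250–0.255, and the scale matches the 12 mm tail), so the flats are now flush with the pads. I'll regrip the tail and refine the vise pose.

Call:
play_rows(
  motion=[
    [0,0,0,0,40],
    [0,0,0,0,40],
    [0,0,-0.03,0,40],
    [0,0,0,0,0],
    [0,0,0,0,0],
  ],
  squeeze=40,
)

```text
time: 10.05
tool_pos: [0.5009, -0.0497, 0.0361]
tcp_rot: [2.452, 1.963, 0.001]
wrist_force: [-1.1, -0.5, 6.1]
width: 0.124
```

Call:
play_rows(
  motion=[
    [0,0,0,0,0],
    [0,0,0,0,0],
  ],
)

```text
time: 10.3
tool_pos: [0.501, -0.0497, 0.0361]
tcp_rot: [2.452, 1.963, 0.001]
wrist_force: [-0.2, 0.2, 7.4]
width: 0.129
```

```bash
python3 plan.py .5 -.05 .01 k 1;python3 - <<'E'
from h import *
C={}
for n,(x,y,w,h) in dict(scene=(205,255,30,25),top=(405,245,35,30)).items():
    im=cv2.imread(f"pics/{n}0.png")[y:y+h,x:x+w]; m=(im.max(2)<32).astype(np.uint8)
    k,l,st,ce=cv2.connectedComponentsWithStats(m); i=1+st[1:,4].argmax(); C[n]=ce[i]+[x,y]; print(n,C[n],st[i])
K,e=tri(C["scene"],C["top"]); print("knob",K,e)
v=lambda x,y:((x+.5)/5-.5+370,(y+.5)/5-.5+165)
w=lambda x,y:((x-378+.5)/5-.5+200,(y+.5)/5-.5+250)
h1=tri(w(696,226),v(120,178));h2=tri(w(645,270),v(195,153));print(h1,h2)
M=(h1[0]+h2[0])/2;d=M-K;print("mid holes",M,"ang axis",np.degrees(np.arctan2(d[1],d[0])),"dist",np.hypot(*d[:2]))
g=h1[0]-h2[0];print("ang holes",np.degrees(np.arctan2(-g[0],g[1])))
for a,b in(((610,272),(226,173)),((697,205),(108,212)),((568,227),(251,243)),((650,167),(135,282))): print(tri(w(*a),v(*b)))
E
```

```text
at [ 0.501  -0.0497  0.0361] yaw -12.636028127352036 q6deg 4.132415095143322 F [-0.2477  0.1947  7.4148] w 11.035371926302687
[-0.0005, -0.0009, 0.0261, 0.0]
scene [217.3636 267.4697] [ 8  8 12 11 66]
top [423.1892 261.6126] [ 12  12  14  11 111]
knob [ 0.5267 -0.1928  0.0362] 0.003819359853820209
(array([ 0.6813, -0.1165,  0.0453]), np.float64(0.00104267250586341)) (array([ 0.6946, -0.1545,  0.0454]), np.float64(0.0008114664807634112))
mid holes [ 0.688  -0.1355  0.0454] ang axis 19.563012227989788 dist 0.17110705657435768
ang holes 19.27468877931365
(array([ 0.6849, -0.1713,  0.0419]), np.float64(0.0020705106461685915))
(array([ 0.6651, -0.1099,  0.0404]), np.float64(0.0012848773740826325))
(array([ 0.6488, -0.182 ,  0.0466]), np.float64(7.887504820552549e-05))
(array([ 0.6294, -0.1232,  0.0414]), np.float64(0.0014419589814529845))
```

Call:
play_rows(
  motion=[
    [0,0,-0.005,0,0],
    [0,0,-0.04,0,0],
    [0,0,-0.045,0,0],
    [0,0,0,0,0],
  ],
)

```text
time: 10.8
tool_pos: [0.5032, -0.0501, 0.129]
tcp_rot: [2.448, 1.96, 0.007]
wrist_force: [1.0, -0.2, -1.6]
width: 0.126
```

```bash
python3 plan.py .6599 -.1458 .126 -40.6 5
```

```text
at [ 0.5032 -0.0501  0.129 ] yaw -12.635586695083997 q6deg 4.13217756073406 F [ 1.0137 -0.236  -1.5612] w 10.769988034368394
[-0.0118, 0.0348, 0.0006, 0.0155]
[-0.0084, 0.0357, 0.0006, 0.0155]
[-0.0049, 0.0364, 0.0006, 0.0155]
[-0.0013, 0.0367, 0.0006, 0.0155]
[0.0023, 0.0366, 0.0006, 0.0155]
```

Call:
play_rows(
  motion=[
    [-0.0118,0.0348,0,0.0155,0],
    [-0.0084,0.0357,0,0.0155,0],
    [-0.0049,0.0364,0,0.0155,0],
    [-0.0013,0.0367,0,0.0155,0],
    [0.0023,0.0366,0,0.0155,0],
  ],
)

```text
time: 11.42
tool_pos: [0.6564, -0.1455, 0.1226]
tcp_rot: [-2.853, -1.308, 0.005]
wrist_force: [0.9, 0.2, 0.2]
width: 0.123
```

Call:
play_rows(
  motion=[
    [0,0,0,0,0],
    [0,0,0,0,0],
  ],
)

```text
time: 11.68
tool_pos: [0.6552, -0.1447, 0.1233]
tcp_rot: [-2.85, -1.314, 0.005]
wrist_force: [-0.3, -0.2, -0.4]
width: 0.126
```

```bash
python3 plan.py .6599 -.1458 .07 -40.6 1; python3 - <<'E'
from h import *
s=read_camera("scene");t=read_camera("top")
f=lambda im,x,y,w,h,k:cv2.resize(im[y:y+h,x:x+w,::-1],None,fx=k,fy=k,interpolation=cv2.INTER_CUBIC)
cv2.imwrite("pics/v.png",np.hstack([f(s,200,220,80,110,5),f(t,370,165,75,110,5)]))
m=cv2.inRange(cv2.cvtColor(s[220:330,200:280],cv2.COLOR_RGB2HSV),(8,120,50),(30,255,255))
ys,xs=np.nonzero(m);print(len(xs),xs.mean()+200,ys.mean()+220,ys.max()+220)
E
```

```text
at [ 0.6552 -0.1447  0.1233] yaw -40.4996318584063 q6deg 25.907481957531076 F [-0.339  -0.1519 -0.4062] w 10.779683698093846
[0.0022, 0.0043, 0.0533, 0.0003]
56 248.14285714285714 283.17857142857144 287
```

View pics/v.png

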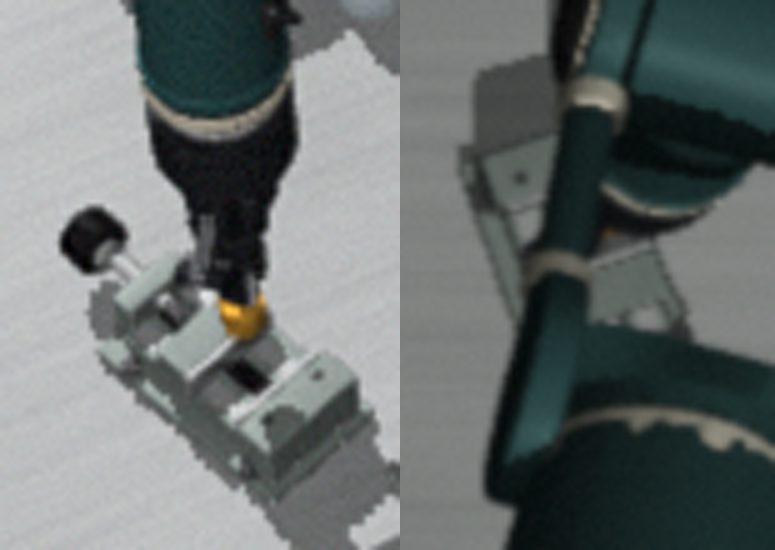

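Hex is at (243,318) in the scene crop, hanging above the jaw gap. A ray check of its position against the jaws follows.

```bash
python3 - <<'E'
from h import *
for z in(.094,.098,.102): print(plane("scene",(248.14,283.18),z))
E
python3 plan.py .66 -.1458 .075 k 1
```

```text
[ 0.6565 -0.1489  0.094 ]
[ 0.6591 -0.1497  0.098 ]
[ 0.6616 -0.1506  0.102 ]
at [ 0.6554 -0.1445  0.1244] yaw -40.49050925783551 q6deg 25.923608390097336 F [ 0.0865  0.2376 -0.8045] w 10.686032708183875
[0.002, 0.0043, 0.0494, 0.0]
```

Call:
play_rows(
  motion=[
    [0.001,0.002,0.02,0,0],
    [0,0,0.01,0,0],
    [0,0,0,0,0],
    [0,0,0,0,0],
  ],
)

```text
time: 12.28
tool_pos: [0.6593, -0.1458, 0.0957]
tcp_rot: [-2.853, -1.315, 0.0]
wrist_force: [0.5, -0.3, -1.5]
width: 0.125
```

```bash
python3 plan.py .66 -.1458 .075 k 1; python3 - <<'E'
from h import *
s=read_camera("scene")
m=cv2.inRange(cv2.cvtColor(s[220:330,200:280],cv2.COLOR_RGB2HSV),(8,120,50),(30,255,255))
ys,xs=np.nonzero(m);c=(xs.mean()+200,ys.mean()+220);print(len(xs),c,ys.max()+220)
for z in(.064,.068,.072): print(plane("scene",c,z))
E
```

```text
at [ 0.6593 -0.1458  0.0957] yaw -40.52477192578364 q6deg 25.94491223555733 F [ 0.5124 -0.3121 -1.4729] w 10.709772576484522
[0.0004, 0.0006, 0.0207, 0.0]
59 (np.float64(249.05084745762713), np.float64(290.1694915254237)) 294
[ 0.6599 -0.15    0.064 ]
[ 0.6624 -0.1509  0.068 ]
[ 0.665  -0.1517  0.072 ]
```

Call:
play_rows(
  motion=[
    [0,0,0.015,0,0],
    [0,0,0.01,0,0],
    [0,0,0.003,0,0],
    [0,0,0.002,0,0],
    [0,0,0,0,0],
  ],
)

```text
time: 12.95
tool_pos: [0.6594, -0.1459, 0.0658]
tcp_rot: [2.853, 1.314, 0.0]
wrist_force: [0.2, 0.5, -0.1]
width: 0.129
```

Call:
play_rows(
  motion=[
    [0,0,0.002,0,0],
    [0,0,0,0,0],
  ],
)

```text
time: 13.2
tool_pos: [0.6594, -0.1459, 0.0639]
tcp_rot: [2.853, 1.314, 0.0]
wrist_force: [0.3, -0.1, -0.6]
width: 0.129
```

Call:
play_rows(
  motion=[
    [0,0,0.001,0,0],
    [0,0,0.001,0,0],
    [0,0,0,0,0],
  ],
)

```text
time: 13.58
tool_pos: [0.6595, -0.1459, 0.0622]
tcp_rot: [2.853, 1.314, 0.0]
wrist_force: [-0.8, 0.5, 1.4]
width: 0.128
```

Call:
play_rows(
  motion=[
    [0,0,0.001,0,0],
    [0,0,0,0,0],
  ],
)

```text
time: 13.82
tool_pos: [0.6596, -0.1459, 0.0621]
tcp_rot: [2.853, 1.314, 0.001]
wrist_force: [-2.5, 0.1, 6.1]
width: 0.127
```

Contact came exactly at the predicted height, so the nozzle is seated on the bed. Release and rise.

Call:
play_rows(
  motion=[
    [0,0,0,0,20],
    [0,0,0,0,35],
    [0,0,0,0,35],
    [0,0,-0.03,0,35],
    [0,0,-0.06,0,35],
  ],
)

```text
time: 14.45
tool_pos: [0.6564, -0.1451, 0.1473]
tcp_rot: [-2.849, -1.312, 0.01]
wrist_force: [1.0, 0.0, 0.9]
width: 0.406
```

```bash
python3 - <<'E'
import numpy as np
u=np.array([np.cos(np.radians(19.4)),np.sin(np.radians(19.4))]);F=np.array([.675,-.1405])
print(F-230*u/1000)
E
python3 plan.py .4580 -.2169 .155 -70.6 5
```

```text
[ 0.45805879 -0.21689706]
at [ 0.6564 -0.1451  0.1473] yaw -40.54007308221229 q6deg 25.95031384692881 F [0.9554 0.0172 0.887 ] w 34.67308977147175
[-0.0367, -0.0208, -0.0015, 0.0167]
[-0.0387, -0.0169, -0.0015, 0.0167]
[-0.0402, -0.0127, -0.0015, 0.0167]
[-0.0413, -0.0084, -0.0015, 0.0167]
[-0.042, -0.0041, -0.0015, 0.0167]
```

Call:
play_rows(
  motion=[
    [-0.0367,-0.0208,0,0.0167,20],
    [-0.0387,-0.0169,0,0.0167,0],
    [-0.0402,-0.0127,0,0.0167,0],
    [-0.0413,-0.0084,0,0.0167,0],
    [-0.042,-0.0041,0,0.0167,0],
  ],
)

```text
time: 15.08
tool_pos: [0.4597, -0.218, 0.1507]
tcp_rot: [3.097, 0.524, 0.0]
wrist_force: [0.5, -0.4, 0.2]
width: 0.002
```

Call:
play_rows(
  motion=[
    [0,0,0.06,0,0],
    [0,0,0.06,0,0],
    [0,0,0.007,0,0],
    [0,0,0,0,0],
  ],
)

```text
time: 15.58
tool_pos: [0.4614, -0.2178, 0.0243]
tcp_rot: [-3.097, -0.53, 0.0]
wrist_force: [0.3, -0.2, 1.0]
width: -0.001
```

```bash
python3 plan.py .5005 -.2019 .024 -70.6 3; python3 - <<'E'
from h import *
s=read_camera("scene");t=read_camera("top")
f=lambda im,x,y,w,h,k:cv2.resize(im[y:y+h,x:x+w,::-1],None,fx=k,fy=k,interpolation=cv2.INTER_CUBIC)
cv2.imwrite("pics/k.png",np.hstack([f(s,190,220,85,110,4.6),f(t,370,175,85,110,4.6)]))
E
```

```text
at [ 0.4614 -0.2178  0.0243] yaw -70.58871655859123 q6deg 42.524872513045544 F [ 0.2968 -0.1824  1.032 ] w -0.0799133219288358
[0.0141, -0.0007, 0.0001, 0.0]
[0.0141, -0.0007, 0.0001, 0.0]
[0.0141, -0.0007, 0.0001, 0.0]
```

View pics/k.png

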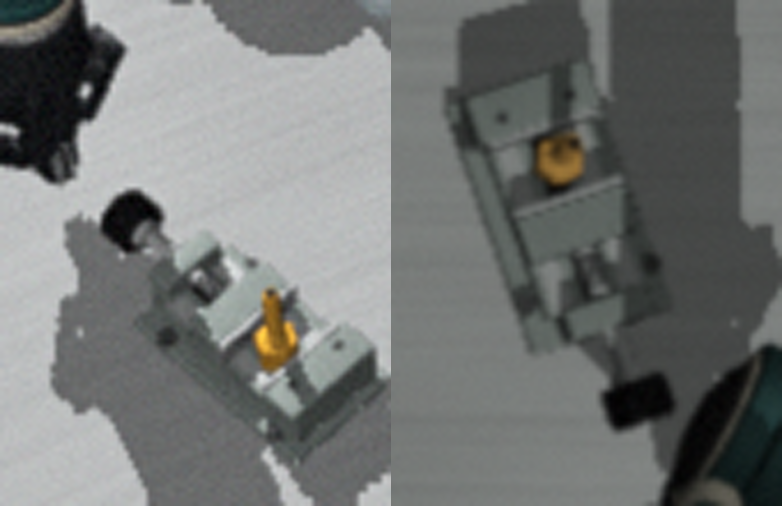

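The nozzle stands upright between the open jaws at (275,335) in the scene crop and (560,158) in the top crop, midway along them. Now push the knob.

Call:
play_rows(
  motion=[
    [0.02,-0.0007,0,0,0],
    [0.015,-0.0007,0,0,0],
    [0.004,0,0,0,0],
    [0.004,0,0,0,0],
    [0.003,0,0,0,0],
  ],
)

```text
time: 16.3
tool_pos: [0.5038, -0.2008, 0.0236]
tcp_rot: [-3.096, -0.53, 0.001]
wrist_force: [-0.3, 1.1, 0.1]
width: 0.001
```

Call:
play_rows(
  motion=[
    [0.002,0,0,0,0],
    [0.002,0,0,0,0],
    [0.002,0,0,0,0],
    [0.002,0,0,0,0],
  ],
)

```text
time: 16.8
tool_pos: [0.5094, -0.1988, 0.0235]
tcp_rot: [-3.096, -0.529, 0.006]
wrist_force: [-5.8, -2.8, 3.4]
width: -0.003
```

Call:
play_rows(
  motion=[
    [0.002,0,0,0,0],
    [0.002,0,0,0,0],
    [0.002,0,0,0,0],
  ],
)

```text
time: 17.18
tool_pos: [0.5149, -0.1969, 0.0235]
tcp_rot: [-3.096, -0.529, 0.006]
wrist_force: [-6.5, -2.6, 4.1]
width: 0.001
```

Call:
play_rows(
  motion=[
    [0.002,0,0,0,0],
    [0.001,0,0,0,0],
    [0,0,0,0,0],
  ],
)

```text
time: 17.55
tool_pos: [0.5162, -0.1964, 0.0235]
tcp_rot: [-3.096, -0.53, 0.011]
wrist_force: [-10.8, -5.4, 8.4]
width: -0.0
```

Call:
play_rows(
  motion=[
    [0.001,0,0,0,0],
    [0.001,0,0,0,0],
    [0,0,0,0,0],
  ],
)

```text
time: 17.92
tool_pos: [0.5162, -0.1963, 0.0235]
tcp_rot: [-3.096, -0.531, 0.017]
wrist_force: [-16.8, -7.4, 13.1]
width: 0.002
```

It has come home: position no longer changes while force rises. A little firmer, then back off.

Call:
play_rows(
  motion=[
    [0.001,0,0,0,0],
    [0.001,0,0,0,0],
    [0.001,0,0,0,0],
    [0,0,0,0,0],
  ],
)

```text
time: 18.42
tool_pos: [0.5162, -0.1963, 0.0235]
tcp_rot: [-3.095, -0.533, 0.026]
wrist_force: [-26.1, -12.7, 19.2]
width: -0.005
```

Call:
play_rows(
  motion=[
    [-0.01,0,0,0,0],
    [-0.05,0,0,0,0],
    [0,0,-0.06,0,0],
    [0,0,-0.06,0,0],
    [0,0,0,0,0],
  ],
)

```text
time: 19.05
tool_pos: [0.4723, -0.2159, 0.1501]
tcp_rot: [3.089, 0.527, 0.016]
wrist_force: [0.6, -0.2, 0.6]
width: -0.005
```

```bash
python3 - <<'E'
from h import *
s=read_camera("scene");t=read_camera("top")
f=lambda im,x,y,w,h,k:cv2.resize(im[y:y+h,x:x+w,::-1],None,fx=k,fy=k,interpolation=cv2.INTER_CUBIC)
cv2.imwrite("pics/f.png",np.hstack([f(s,190,220,85,110,4.6),f(t,370,175,85,110,4.6)]))
E
```

```text
(no output)
```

View pics/f.png

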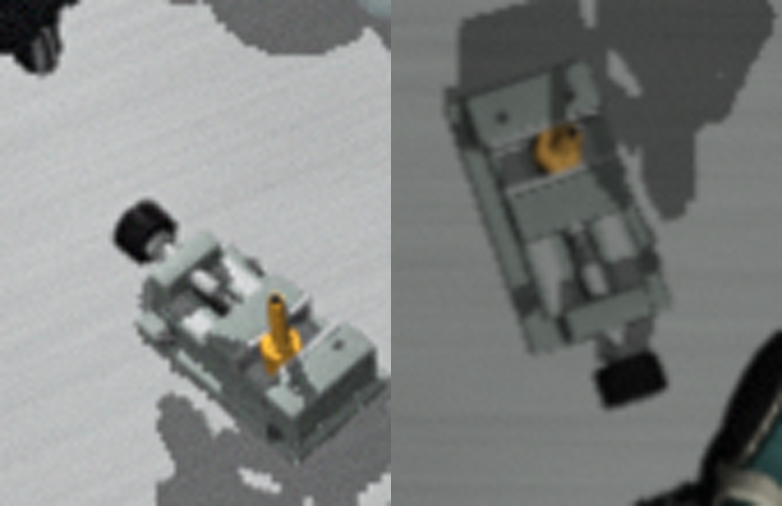

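```bash
python3 - <<'E'
from h import *
u=np.array([np.cos(np.radians(19.4)),np.sin(np.radians(19.4)),0]);v=np.array([-u[1],u[0],0]);F=np.array([.675,-.1405,.046])
K=[]
for im in(cv2.imread("pics/top0.png"),read_camera("top")[:,:,::-1].copy()):
    x,y,w,h=400,240,40,32; m=(im[y:y+h,x:x+w].max(2)<32).astype(np.uint8)
    k,l,st,ce=cv2.connectedComponentsWithStats(m);K.append(plane("top",ce[1+st[1:,4].argmax()]+[x,y],.034))
    d=np.arange(-60,16,2)/1000
    P=np.array([[F+a*u+b*v for a in d] for b in np.r_[np.arange(18,28,2)]/1000])
    q=proj("top",P).astype(np.float32).reshape(P.shape[0],-1,2)
    g=cv2.remap(cv2.cvtColor(im,cv2.COLOR_BGR2GRAY),q[...,0],q[...,1],cv2.INTER_LINEAR).mean(0)
    print([(int(a*1000),int(b)) for a,b in zip(d,g)])
print("knob moved mm",(K[1]-K[0])@u*1000)
E
```

```text
[(-60, 89), (-58, 89), (-56, 88), (-54, 88), (-52, 88), (-50, 88), (-48, 88), (-46, 88), (-44, 85), (-42, 84), (-40, 96), (-38, 94), (-36, 79), (-34, 66), (-32, 61), (-30, 61), (-28, 62), (-26, 61), (-24, 61), (-22, 62), (-20, 69), (-18, 88), (-16, 103), (-14, 109), (-12, 110), (-10, 110), (-8, 110), (-6, 109), (-4, 102), (-2, 91), (0, 93), (2, 99), (4, 97), (6, 93), (8, 90), (10, 84), (12, 73), (14, 66)]
[(-60, 118), (-58, 113), (-56, 99), (-54, 93), (-52, 95), (-50, 96), (-48, 96), (-46, 96), (-44, 96), (-42, 95), (-40, 94), (-38, 95), (-36, 96), (-34, 96), (-32, 95), (-30, 88), (-28, 95), (-26, 104), (-24, 95), (-22, 78), (-20, 69), (-18, 67), (-16, 66), (-14, 66), (-12, 66), (-10, 66), (-8, 69), (-6, 79), (-4, 93), (-2, 93), (0, 99), (2, 107), (4, 105), (6, 100), (8, 97), (10, 90), (12, 80), (14, 73)]
knob moved mm 12.932593400173829
```

```bash
python3 -c "
from workcell import *
print(finish_job(), read_state()['time'])"
```

```text
the job is handed in; nothing more can be done
the job is handed in; nothing more can be done
```

The 12 mm nozzle is clamped in the vise, hex down with its tail standing straight up, and the job is handed in at about 19 s of arm time.

**What I did:**
- **Straightening:** I drew the nozzle from the rack by its tail. Closing the fingers in the plane of the tilt brought it upright as it left the pocket.
- **Hex turn:** I set it on clear table and squeezed the hex at 90 N so the flats lay flush with the pads, then regripped the tail.
- **Placing:** I lowered it onto the vise bed midway along the jaws, flats square to them. Contact came at the expected height with about 6 N, and then I let go.
- **Closing:** I pushed the knob about 13 mm until it would go no further, finishing at about 35 N, and backed the arm well clear.

**Last checks:**
- **Last picture:** the last close-up shows the nozzle upright and touching both jaws. It covers only the vise, so I did not look over the other things on the table at the end. The three other fittings were still in the rack when I lifted the nozzle out.
- **Jaw gap:** it measured about 22–24.5 mm, depending on which edge I read. That fits the 24 mm flats, but only to about 2 mm.
- **Other disagreements:**
  - The finger opening read about 10% small, so I judged the hex alignment from how it scaled with the known 12 mm tail.
  - The position reading was off by up to 3 mm just after moves.

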